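# Open the safety-capped stock tub and put a stray plug away

### The job

Take the safety cap off the white stock tub: squeeze its two side tabs in and keep them squeezed while you turn the cap about a quarter turn, then lift it off. Lower the cap into the shallow metal tray, right way up, and let go of it only when it is down (do not drop it). Then put the loose steel hex plug into the tub through its open mouth, leaving the red bin, the black rubber boot and the brass elbow where they are.

Things in the scene. Friction and masses are not known exactly. Their poses are not given: they have to be found in the camera images.
- tub: White round plastic tub fixed to the bench on a thin steel flange 104 mm across. Body 90 mm diameter; flat shoulder 62 mm up; neck 40 mm outer, 34 mm inner diameter, rim 95 mm up. Floor 5 mm up with steel plugs lying on it (to 22 mm). Two lugs on the neck, along its x axis, hold the closed cap down. Origin: centre of the underside, z up.
- tub_mouth (a point): Centre of the tub's mouth at the rim, 95 mm above the bench. Below, two pairs of white stop posts (6 x 6 mm, 14 mm tall, tops 76 mm above the bench) stand on the shoulder at tub x = +-14.5 mm, y = +-(31 to 37) mm; the closed cap's tabs sit between each pair and cannot pass them unless squeezed in.
- cap: Loose dark grey plastic safety cap, 57 mm diameter, 32 mm tall, 70 g, over the neck. Origin: centre of its underside, z up; closed, this is 69 mm above the bench and its axes match the tub's. Tabs on its +y and -y sides. Turns either way once both tabs are in: locked down up to 40 deg, lifts freely from 50 to 130 deg (best 80 to 90). No thread. Lift 30 mm or more to clear the neck.
- tab_a (a joint): Spring tab on the cap's +y side, a flat upright plate 18 mm wide, 4 mm thick, from the cap's underside to 30 mm up. 0 = out, 0.005 m = fully in; the spring pushes out with 3 N at 0, 8 N fully in. Over both tabs: 69 mm out, 59 mm squeezed. Grip both tabs' outer faces from above, more than 8 mm above the cap's underside to clear the stop posts.
- tab_b (a joint): Spring tab on the cap's -y side: as tab_a.
- tray: Shallow square aluminium tray fixed on the bench, 150 x 150 mm, rim 18 mm high, walls and floor 3 mm thick. Origin: centre of its underside, z up, x and y along its sides. The cap goes here.
- plug: Loose steel hex plug, 90 g, standing on its head on the bench: hex head 24 mm across flats (28 mm across corners), 14 mm high, below; round shank 16 mm diameter above it, 42 mm tall in all. Origin: centre of the head's outer face (the underside as it stands), z along the shank.
- plug_mid (a point): Centre of the plug, on its axis, 21 mm from the head's outer face.
- stock_bin: Bystander: loose red open bin 110 x 80 mm, 50 mm high, holding plugs; leave it alone. Origin: centre of its underside.
- boot: Bystander: loose black stepped rubber boot, 80 mm diameter, 42 mm high; leave it alone. Origin: centre of its underside.
- elbow: Bystander: loose brass pipe elbow 46 x 28 mm, 44 mm high; leave it alone. Origin: centre of the underside of its standing end; the other end points along its x.
Things that resemble listed ones, but are neither listed nor needed, are in the scene too. What is shaped like the cap but blue or purple is not meant.

How it is judged (in metres and radians):
On the way, in this order (a step that is already met when the one before it is completed fails the run):
1. both tabs are held squeezed in while the cap, still on the neck, is turned more than 0.6 rad from closed (value of joint each of tab_a, tab_b above 0.003 m and angle between the x axis of cap and the x axis of tub, either way round above 0.6 rad and horizontal distance between cap and tub below 0.015 m and z of cap in the frame of tub below 0.085 m), for 0.05 s.
2. the cap, still held, is lowered to within 15 mm of the tray's floor (x of cap in the frame of tray between -0.045 and 0.045 m and y of cap in the frame of tray between -0.045 and 0.045 m and z of cap in the frame of tray below 0.018 m and contact force between the fingers and cap above 0.5 N), for 0.05 s.
3. the cap lies flat in the tray, let go (x of cap in the frame of tray between -0.045 and 0.045 m and y of cap in the frame of tray between -0.045 and 0.045 m and z of cap in the frame of tray below 0.008 m and angle between cap's own z axis and vertical below 0.1 rad and linear speed of cap below 0.02 m/s and contact force between the fingers and cap below 0.1 N), for 0.2 s.
At the end, for the whole second after the job is handed in: The cap lies flat (within 0.1 rad), right way up, on the tray floor, centre within 45 mm of the tray's along each side; the plug is in the tub's body, its middle less than 56 mm above the bench and within 45 mm of the tub's axis; both released and at rest (all of step 3 and z of plug_mid in the frame of tub below 0.056 m and horizontal distance between plug_mid and tub below 0.045 m and linear speed of plug below 0.03 m/s and contact force between the fingers and plug below 0.1 N); the robot touches nothing.
It fails at once if the red bin is moved more than 25 mm (distance of stock_bin from where it was at the start of the episode above 0.025 m).
It fails at once if the rubber boot is moved more than 25 mm (distance of boot from where it was at the start of the episode above 0.025 m).
It fails at once if the brass elbow is moved more than 25 mm (distance of elbow from where it was at the start of the episode above 0.025 m).
It also fails if it takes over 69 s, if anything falls off the work surface, if the arm or the gripper's body presses on something with over 40 N, if the wrist force passes 120 N, or if a joint passes its speed limit or range.

### The arm

A 6-joint arm with a two-finger parallel gripper is mounted at the origin on the work surface. World frame = base frame: x ahead of the robot, y to its left, z up, the work surface at z = 0. Lengths are in m, angles in degrees, forces in N, time in s.
With the tool pointing down it reaches from about 0.4 to 0.825 m from the base axis. Payload 7 kg.
Tool frame: the origin (TCP) lies on the centre line of the jaws, within the pads' length; the fingertips stand 11 mm ahead of it and the grasp point (between the pads) lies 8 mm behind it; z points along the fingers, y is the line along which they close (so a half turn about z gives the same grasp; the last joint's range is limited). The gripper opens to 88 mm and grips with 3 to 60 N. Pads are 19 mm wide; open, the fingers measure 130 mm over their backs; the gripper's body (78 mm by 193 mm) begins 47 mm behind the grasp point.
Start: joints at [91.679, 20.546, 0.682, 0, -70.136, -16.507], TCP at [0.173, 0.652, 0.238] pointing down, gripper open.
Joint ranges: [-176.03, 176.03], [-82.01, 121.73], [-58.28, 71.71], [-173.87, 95.51], [-174.79, -0.11], [-173.66, 173.66]. Speed limits (degrees/s): [136.94, 136.94, 172.46, 180, 180, 180].

### API

Orientations are given as [roll, pitch, yaw] about the fixed x, y, z axes, in that order (R = Rz(yaw) Ry(pitch) Rx(roll)).
In Python, from plant import r, capture, camera_model, job gives the robot as it stands.
- The arm moves only by the tool drive_tool, never from a script. Its argument "increments" is a list that holds one entry, the list of rows, each a list of 5 numbers: the gripper's target within -1 to 1 (fully open at 1, half-way at 0, shut at -1), then the shift along the tool's x, y, z scaled (see below), then the turn about the tool's z scaled (see below). In form: [[[gripper, tx, ty, tz, roll], ...]]. A call has 1 to 5 rows; each row is the pose to reach, as a shift and turn from the pose commanded when the call began, along the tool's axes at that moment, turning the shorter way round; what a row does not reach only later rows make up. The controller multiplies each number of a shift by 120 mm and each number of a turn by 360 degrees. A row lasts 1/8 s, in which the tool goes at most 62.5 mm and 10.7 degrees, less where a joint would pass 70% of its speed; a pose out of reach is approached as far as the arm can. A call with a number of a shift or a turn outside -1 to 1 is refused whole. A call with a gripper value outside its range is refused whole. The fingers move at their own pace and stop on an object; "squeeze" is the grip in N (left out, the last holds). Time passes only in rows, so rows that repeat a pose let the fingers close. It gives the time, the measured TCP pose, the force, the opening and the grip force at its end, in the units of the state.
- r.get_state(): the state, without advancing time (a new reading comes with each control period).
- capture(name): name is "scene" or "top" or "wrist"; returns the picture (384x512x3 uint8, red, green, blue); there is no depth.
- camera_model(name): a dict with "camera_matrix" (3x3 intrinsics, pixels), "rvec" (rotation vector, rad) and "tvec" (3), from world to camera coordinates, as OpenCV has them. Camera axes: x right, y down, z forward; pixel columns grow to the right and rows downward; lengths in m; the calibration is good to about 2 mm. A picture is of the moment at which its call begins: read the wrist's pose just before it. camera_model takes no time and is no camera call; for the wrist camera it gives the pose at the moment of the call.
- job.close_job(): hands the job in; it is judged then, once.
The state is a dict: "time_s": time; "joints": joint angles; "qd": joint speeds; "joint_torque": joint torques, N m; "tcp_pos": TCP position; "eef_rot": TCP orientation; "contact_force": force on the tool from outside, world axes, zero at the start; "moment": the same for the moment, N m; "gripper_width": finger opening in m; "gripper_force": force on a finger pad.
Only numpy, scipy, OpenCV 4.12 (cv2) and the standard library are available. Lean on these libraries where they do the work, as an engineer would, in place of code of your own. Each camera call takes 0.05 s, during which the arm holds its last target. There are 200 camera calls.

## Working session

There is one attempt and no reset: what is moved stays moved. The work goes in short steps, Python scripts to look and compute and a tool call to move; the robot and the scene stay as the last step left them, time stands still between calls to the robot, and variables do not carry over. Pictures are saved under pics/ and viewed, at most 10 in all, crops included, and the job is handed in when it is done.

Besides the shell and the picture viewer there is one more tool, called after "Request:" by a JSON object that holds its "name" and its "arguments", one argument or row to a line. drive_tool: Moves the arm, as the interface text tells. Its arguments: {"type":"object","properties":{"increments":{"type":"array"},"squeeze":{"type":"number"}},"required":["increments"]}

```bash
mkdir -p pics; ls; python3 - <<'E'
from plant import r,capture,camera_model,job
import cv2,numpy as np
print(r.get_state())
for n in("scene","top"):
    im=capture(n);np.save(f"pics/{n}.npy",im)
    cv2.imwrite(f"pics/{n}.png",cv2.resize(im[:,:,::-1],(800,600),interpolation=cv2.INTER_CUBIC))
    m=camera_model(n);print(n,m)
    R=cv2.Rodrigues(np.array(m["rvec"]))[0];print(-R.T@np.array(m["tvec"]).ravel())
E
```

```text
pics
{'time_s': 0.0, 'joints': array([ 9.16794761e+01,  2.05901271e+01,  6.34209744e-01, -2.08103259e-02,
       -7.01361668e+01, -1.65069106e+01]), 'qd': array([-0.01853271,  0.11133022,  0.01093234,  0.03638825, -0.09368166,
       -0.04257176]), 'joint_torque': array([-2.26601669e-04, -5.82713056e+01,  2.93053490e+01,  6.99742064e+00,
        6.96349656e-03, -1.38752503e-04]), 'tcp_pos': array([0.17263806, 0.65206041, 0.23663858]), 'eef_rot': array([ 1.79906152e+02, -7.40968767e-03, -1.48345152e+01]), 'contact_force': array([-0.65255021, -0.04579176, -0.05774908]), 'moment': array([-0.0298741 ,  0.01470086,  0.03605022]), 'gripper_force': 0.0, 'gripper_width': 0.08756173742832278}
scene {'camera_matrix': array([[352.86450443,   0.        , 251.42959711],
       [  0.        , 352.86450443, 190.45457187],
       [  0.        ,   0.        ,   1.        ]]), 'rvec': array([ 0.63877012,  2.63362082, -1.20227527]), 'tvec': array([ 0.50003556, -0.10930112,  1.08473822])}
[0.83752715 0.57227524 0.64006924]
top {'camera_matrix': array([[367.00850629,   0.        , 255.36865176],
       [  0.        , 367.00850629, 192.15107161],
       [  0.        ,   0.        ,   1.        ]]), 'rvec': array([ 2.09987563, -2.15293329,  0.18393373]), 'tvec': array([6.36798214e-05, 5.69169439e-01, 8.07426975e-01])}
[ 0.41770006 -0.01624985  0.8950725 ]
```

View pics/scene.png

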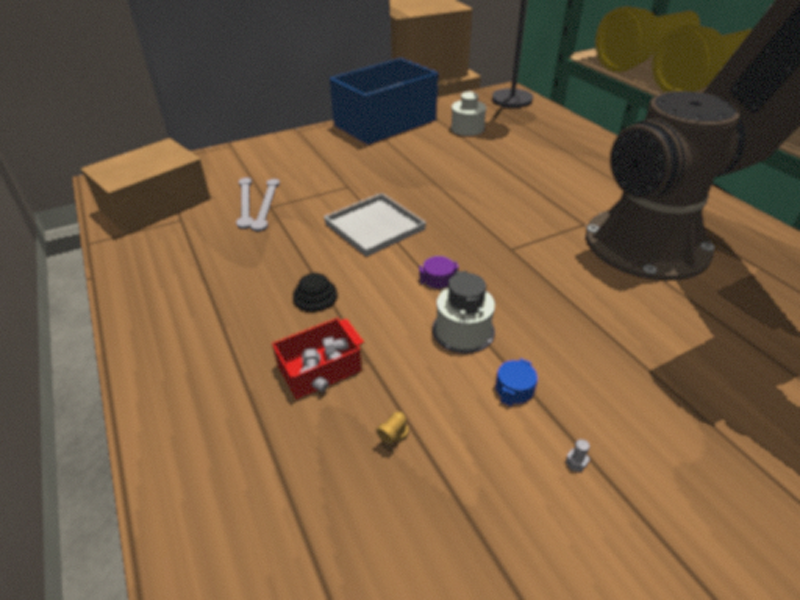

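View pics/top.png

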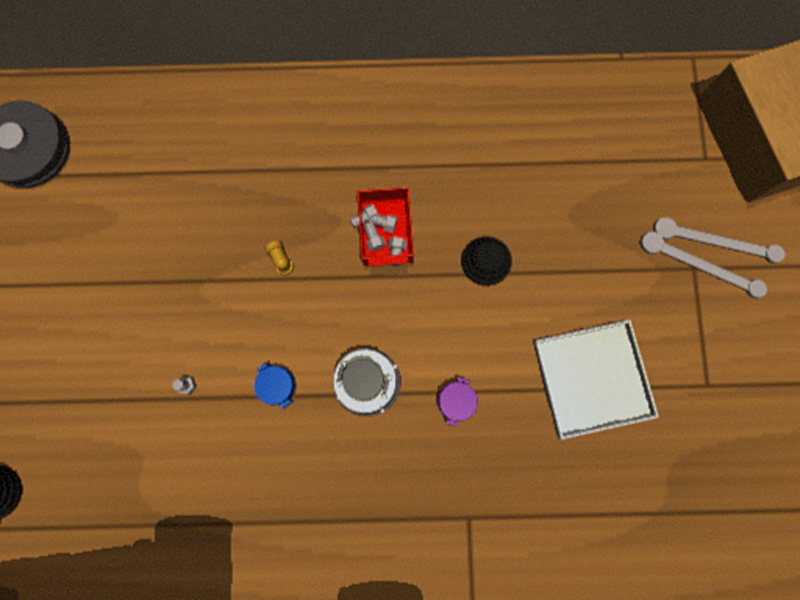

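The scene holds the white tub with the grey cap at top (363,380) / scene (466,310), and the loose plug at top (183,385) / scene (578,455). The tray is at top (596,380).

Things that could be mistaken for the targets:
- **Cap:** the blue one at top (274,385), the purple one at (458,401), and the black boot at (486,260).
- **Tub:** a second white tub at scene (468,115).
- **Plug:** the plugs in the bin at top (380,230).

I choose the grey cap on the flanged tub and the lone standing plug.

```bash
cat > h.py <<'E'
import cv2,numpy as np
from plant import r,capture,camera_model,job
def ray(m,uv,z):
    R=cv2.Rodrigues(np.array(m["rvec"]))[0];t=np.array(m["tvec"]).ravel();C=-R.T@t
    uv=np.atleast_2d(np.array(uv,float));d=np.c_[uv,np.ones(len(uv))]@np.linalg.inv(m["camera_matrix"]).T@R
    return C+d*((z-C[2])/d[:,2])[:,None]
def move(p,yaw=None):
    s=r.get_state();Rt=R0(s["eef_rot"])
    d=Rt.T@(np.array(p)-s["tcp_pos"]);return d/0.12
def R0(e):
    from scipy.spatial.transform import Rotation as Ro
    return Ro.from_euler("xyz",e,degrees=True).as_matrix()
E
python3 - <<'E'
from h import *
im=np.load("pics/top.npy");m=camera_model("top")
hsv=cv2.cvtColor(im,cv2.COLOR_RGB2HSV)
mask=((hsv[...,1]<70)&(hsv[...,2]>70)).astype(np.uint8)*255
cs,_=cv2.findContours(mask,cv2.RETR_EXTERNAL,cv2.CHAIN_APPROX_NONE)
for c in cs:
    if cv2.contourArea(c)<30: continue
    rc=cv2.minAreaRect(c);print(rc,cv2.contourArea(c),ray(m,[rc[0]],0)[0][:2],ray(m,[rc[0]],.062)[0][:2])
    if 4000<cv2.contourArea(c)<8000:
        P=ray(m,cv2.boxPoints(rc),.018);print("tray",P,P.mean(0),np.degrees(np.arctan2(*(P[1]-P[0])[1::-1])),np.linalg.norm(P[1]-P[0]),np.linalg.norm(P[2]-P[1]))
a=im[215:275,200:268][:,:,::-1];b=im[232:262,100:134][:,:,::-1]
cv2.imwrite("pics/c.png",np.hstack([cv2.resize(a,(476,420),interpolation=cv2.INTER_CUBIC),cv2.resize(b,(306,420),interpolation=cv2.INTER_CUBIC)]))
E
```

```text
((117.0, 246.0), (10.0, 12.0), 90.0) 94.5 [0.45424037 0.32402623] [0.45170929 0.30045594]
((234.0, 244.0), (42.0, 42.0), 90.0) 1366.0 [0.45206971 0.04073299] [0.44968899 0.0367859 ]
((381.35296630859375, 241.9117889404297), (66.93983459472656, 64.75701141357422), 75.96376037597656) 4038.0 [ 0.44831429 -0.31498761] [ 0.4461937 -0.2942946]
tray [[ 0.50838634 -0.21952286  0.018     ]
 [ 0.54252907 -0.37313135  0.018     ]
 [ 0.38850086 -0.3962408   0.018     ]
 [ 0.35635487 -0.24718727  0.018     ]] [ 0.44894279 -0.30902057  0.018     ] -77.46852358887732 0.15735721459391508 0.15575216350984017
((254.0, 157.0), (10.0, 10.0), 90.0) 68.5 [ 0.66813395 -0.0127512 ] [ 0.65078686 -0.01299354]
((455.5392761230469, 158.59622192382812), (88.00677490234375, 35.84669494628906), 22.79652214050293) 1097.0 [ 0.65071642 -0.51820674] [ 0.63457581 -0.48343712]
((239.10003662109375, 146.30001831054688), (21.913463592529297, 25.491174697875977), 26.56505012512207) 257.0 [0.69715612 0.02434742] [0.67779872 0.02153533]
((16.09315299987793, 104.88494110107422), (17.063621520996094, 32.87102127075195), 83.9909896850586) 187.0 [0.82440232 0.6023492 ] [0.79623082 0.55949999]
((7.0, 86.5), (17.0, 14.0), 90.0) 204.5 [0.87641873 0.63099127] [0.84464415 0.58615808]
```

View pics/c.png

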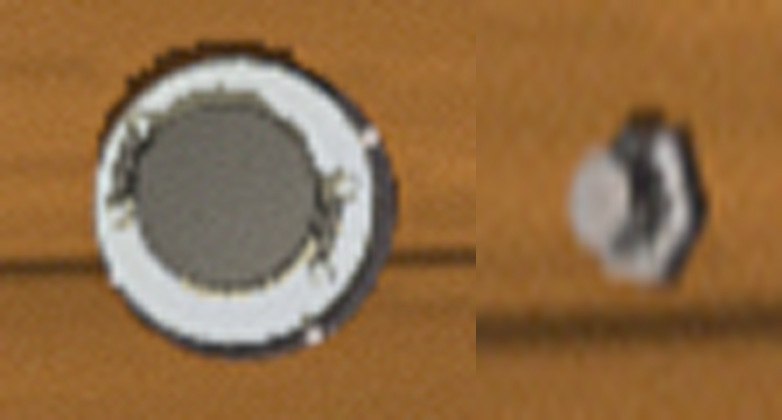

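The close crop shows the grey cap on the tub with its tabs at crop (128,170) and (328,228) between the posts. That puts the tab line at about 74° in the world, which the tool's closing line already nearly matches. The right half shows the standing hex plug. Next I go above the tub.

Request:
{"name": "drive_tool", "arguments": {
  "increments": [
    [[1,0.35,0.44,0,0],[1,0.71,0.87,0,0],[1,0.71,0.87,0,0],[1,0.71,0.87,0,0]]
  ],
  "squeeze": 25
}}

```text
time_s: 0.6
tcp_pos: [0.2287, 0.5296, 0.238]
eef_rot: [-180.0, 0.0, -14.9]
contact_force: [-0.2, 0.2, -0.1]
gripper_width: 0.0875
gripper_force: 0.0
```

Request:
{"name": "drive_tool", "arguments": {
  "increments": [
    [[1,0.35,0.44,0,0],[1,0.71,0.87,0,0],[1,0.71,0.87,0,0],[1,0.71,0.87,0,0]]
  ]
}}

```text
time_s: 1.1
tcp_pos: [0.2842, 0.4079, 0.2378]
eef_rot: [-180.0, -0.0, -14.9]
contact_force: [0.2, 0.2, -0.4]
gripper_width: 0.0879
gripper_force: 0.0
```

Request:
{"name": "drive_tool", "arguments": {
  "increments": [
    [[1,0.35,0.44,0,0],[1,0.71,0.87,0,0],[1,0.71,0.87,0,0],[1,0.71,0.87,0,0]]
  ]
}}

```text
time_s: 1.6
tcp_pos: [0.34, 0.2855, 0.2376]
eef_rot: [-180.0, -0.0, -14.9]
contact_force: [-0.2, 0.4, 0.5]
gripper_width: 0.088
gripper_force: 0.0
```

Request:
{"name": "drive_tool", "arguments": {
  "increments": [
    [[1,0.35,0.44,0,0],[1,0.71,0.87,0,0],[1,0.71,0.87,0,0],[1,0.71,0.87,0,0]]
  ]
}}

```text
time_s: 2.1
tcp_pos: [0.3958, 0.1626, 0.2374]
eef_rot: [180.0, 0.0, -14.9]
contact_force: [0.8, 0.8, 0.4]
gripper_width: 0.0873
gripper_force: 0.0
```

Request:
{"name": "drive_tool", "arguments": {
  "increments": [
    [[1,0.35,0.44,0,0],[1,0.7,0.9,0,0],[1,0.7,0.9,0,0],[1,0.7,0.9,0,0]]
  ]
}}

```text
time_s: 2.6
tcp_pos: [0.4493, 0.0367, 0.2373]
eef_rot: [180.0, 0.0, -14.8]
contact_force: [-0.1, 0.5, 0.4]
gripper_width: 0.0878
gripper_force: 0.0
```

```bash
python3 - <<'E'
from h import *
s=r.get_state();m=camera_model("wrist");im=capture("wrist");np.save("pics/w1.npy",im)
cv2.imwrite("pics/w1.png",im[:,:,::-1]);print(s["tcp_pos"],s["eef_rot"]);
print(ray(m,[[256,192]],.101),m["tvec"],m["camera_matrix"][0,0])
R=cv2.Rodrigues(np.array(m["rvec"]))[0];print(-R.T@np.array(m["tvec"]).ravel(),R)
E
```

```text
[0.44930256 0.03667804 0.23727603] [ 1.79987808e+02  2.48825306e-02 -1.48471759e+01]
[[0.43798688 0.03649697 0.101     ]] [0.14923353 0.3680265  0.51636829] 274.32901559826024
[0.52563919 0.01574488 0.38445533] [[-2.55066101e-01 -9.66923605e-01  1.64656552e-04]
 [-9.23687421e-01  2.43711114e-01  2.95645803e-01]
 [-2.85907035e-01  7.52571311e-02 -9.55297614e-01]]
```

View pics/w1.png

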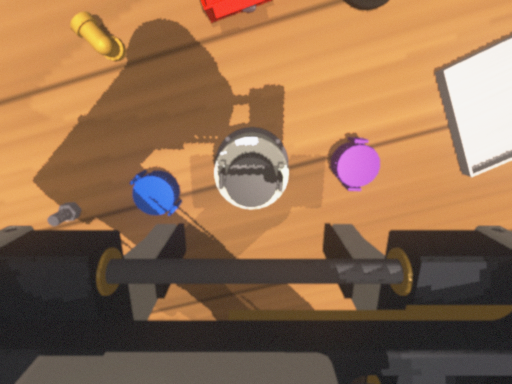

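The wrist view shows the tub at about (251,172), the cap top at about (252,182), the tray at right, the plug at (65,214) and the blue cap at (155,193). I'll measure the tub and cap centres and the tabs from a crop.

```bash
python3 - <<'E'
from h import *
im=np.load("pics/w1.npy");m=camera_model("wrist");hsv=cv2.cvtColor(im,cv2.COLOR_RGB2HSV)
mask=((hsv[...,1]<60)&(hsv[...,2]>60)).astype(np.uint8);mask[:120]=0;mask[222:]=0;mask[:,:205]=0;mask[:,300:]=0
c=max(cv2.findContours(mask*255,0,1)[0],key=cv2.contourArea)
(u,v),rad=cv2.minEnclosingCircle(c);print("outer",u,v,rad,cv2.boundingRect(c),ray(m,[(u,v),(u+rad,v)],.062))
P=ray(m,cv2.convexHull(c)[:,0],.062)[:,:2]
A=np.c_[2*P,np.ones(len(P))];x=np.linalg.lstsq(A,(P**2).sum(1),rcond=None)[0];print("fit",x[:2],np.sqrt(x[2]+x[:2]@x[:2]))
cr=im[120:220,200:305][:,:,::-1];cv2.imwrite("pics/w1c.png",cv2.resize(cr,(630,600),interpolation=cv2.INTER_CUBIC))
E
```

```text
outer 251.0 168.24374389648438 40.55327224731445 (214, 128, 75, 81) [[ 0.4561796   0.03807208  0.062     ]
 [ 0.44380105 -0.00904684  0.062     ]]
fit [0.45396438 0.03840965] 0.04774531619835556
```

View pics/w1c.png

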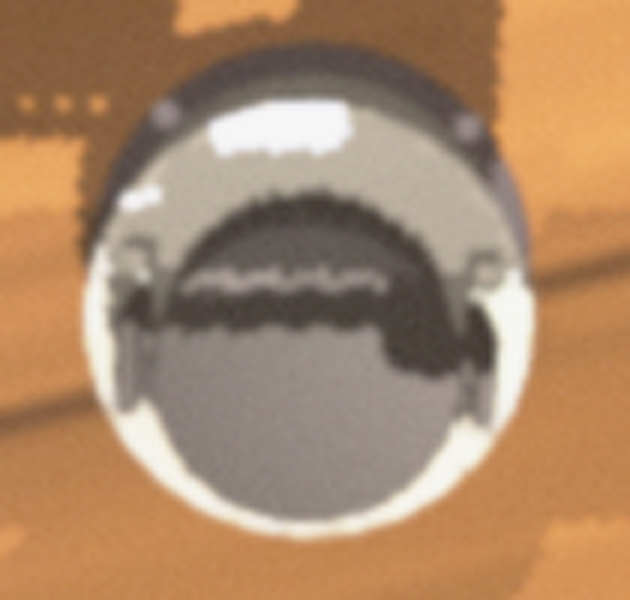

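```bash
python3 - <<'E'
from h import *
m=camera_model("wrist")
f=lambda a,z:ray(m,np.array(a)/6+[200,120],z)[:,:2]
print("shoulder",f([[310,318]],.062),"cap",f([[311,365]],.101),"r",f([[85,318],[535,318]],.062),f([[158,365],[468,365]],.101))
for n,a,z in(("posts",[[137,252],[485,270]],.076),("flange bolts",[[167,112],[468,127]],.003),("tabs",[[135,375],[482,395]],.095)):
    p=f(a,z);d=p[0]-p[1];print(n,p,np.degrees(np.arctan2(d[1],d[0])),np.linalg.norm(d))
E
```

```text
shoulder [[0.45030355 0.03880252]] cap [[0.45100855 0.03811203]] r [[ 0.4618104   0.08260342]
 [ 0.43879676 -0.00499812]] [[0.45794723 0.06452422]
 [0.44388849 0.01100944]]
posts [[0.47438831 0.06634523]
 [0.45417096 0.00310786]] 72.27062172505676 0.06639054915315257
flange bolts [[ 0.49181428  0.06220707]
 [ 0.47094704 -0.00378813]] 72.4533937432312 0.0692156671703838
tabs [[0.45577172 0.07014301]
 [0.43596432 0.00972157]] 71.84978501348108 0.06358524627014905
```

Request:
{"name": "drive_tool", "arguments": {
  "increments": [
    [[1,0.006,-0.015,0.2,0.008],[1,0.006,-0.015,0.5,0.008],[1,0.006,-0.015,0.8,0.008],[1,0.006,-0.015,0.8,0.008]]
  ],
  "squeeze": 30
}}

```text
time_s: 3.15
tcp_pos: [0.4483, 0.0382, 0.1398]
eef_rot: [179.8, 0.2, -17.6]
contact_force: [0.6, 0.4, 0.4]
gripper_width: 0.0875
gripper_force: 0.0
```

```bash
python3 - <<'E'
from h import *
s=r.get_state();print(s["joints"],move([.4505,.0383,.0905]),s["eef_rot"])
im=capture("wrist");cv2.imwrite("pics/w2.png",im[:,:,::-1])
E
```

```text
[ 3.00843383e+01  4.62241918e+00 -3.43443016e+01 -3.38411753e-02
 -5.13129918e+01  4.23587426e+01] [ 0.01885025 -0.00738199  0.41053687] [179.81103279   0.20790801 -17.57847941]
```

View pics/w2.png

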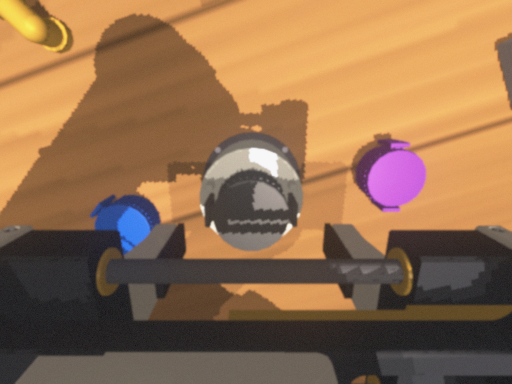

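The tub and cap are centred under the jaws at about (251,190), with the purple cap off at (392,177). I descend now.

Request:
{"name": "drive_tool", "arguments": {
  "increments": [
    [[1,0.012,-0.005,0.15,0],[1,0.012,-0.005,0.3,0],[1,0.012,-0.005,0.405,0],[1,0.012,-0.005,0.405,0],[1,0.012,-0.005,0.405,0]]
  ]
}}

```text
time_s: 3.82
tcp_pos: [0.4522, 0.0378, 0.0939]
eef_rot: [-180.0, -0.1, -17.7]
contact_force: [0.6, -0.5, -0.3]
gripper_width: 0.0876
gripper_force: 0.0
```

Request:
{"name": "drive_tool", "arguments": {
  "increments": [
    [[1,-0.01,0,0.02,0],[-1,-0.01,0,0.02,0],[-1,-0.01,0,0.02,0],[-1,-0.01,0,0.02,0],[-1,-0.01,0,0.02,0]]
  ]
}}

```text
time_s: 4.45
tcp_pos: [0.4506, 0.0378, 0.0907]
eef_rot: [-180.0, -0.0, -17.7]
contact_force: [-0.5, 0.4, 2.5]
gripper_width: 0.058
gripper_force: 30.0
```

Request:
{"name": "drive_tool", "arguments": {
  "increments": [
    [[-1,0,0,0,0],[-1,0,0,0,0],[-1,0,0,0,0]]
  ]
}}

```text
time_s: 4.82
tcp_pos: [0.4506, 0.0378, 0.0907]
eef_rot: [-180.0, -0.0, -17.7]
contact_force: [-0.7, -0.1, 3.7]
gripper_width: 0.0582
gripper_force: 30.0
```

Request:
{"name": "drive_tool", "arguments": {
  "increments": [
    [[-1,0,0,0,0.024],[-1,0,0,0,0.048],[-1,0,0,0,0.071],[-1,0,0,0,0.095],[-1,0,0,0,0.118]]
  ]
}}

```text
time_s: 5.45
tcp_pos: [0.4505, 0.0379, 0.0907]
eef_rot: [-180.0, 0.0, -60.5]
contact_force: [-2.1, 2.6, 5.0]
gripper_width: 0.058
gripper_force: 30.0
```

Request:
{"name": "drive_tool", "arguments": {
  "increments": [
    [[-1,0,0,0,0.024],[-1,0,0,0,0.048],[-1,0,0,0,0.071],[-1,0,0,0,0.095],[-1,0,0,0,0.118]]
  ]
}}

```text
time_s: 6.08
tcp_pos: [0.4508, 0.038, 0.0907]
eef_rot: [-180.0, 0.0, -102.9]
contact_force: [-1.0, 0.8, 2.7]
gripper_width: 0.0579
gripper_force: 30.0
```

Request:
{"name": "drive_tool", "arguments": {
  "increments": [
    [[-1,0,0,-0.05,0],[-1,0,0,-0.15,0],[-1,0,0,-0.3,0],[-1,0,0,-0.45,0],[-1,0,0,-0.45,0]]
  ]
}}

```text
time_s: 6.7
tcp_pos: [0.451, 0.0378, 0.1462]
eef_rot: [-179.9, 0.1, -102.6]
contact_force: [0.7, -0.0, -1.1]
gripper_width: 0.0581
gripper_force: 30.0
```

```bash
python3 - <<'E'
from h import *
s=r.get_state();print(s["tcp_pos"],s["eef_rot"],s["contact_force"],s["gripper_width"],s["joints"])
a=capture("scene")[160:250,230:370];b=capture("wrist")[100:290,90:420]
cv2.imwrite("pics/s3.png",np.vstack([cv2.resize(a,(467,300)),cv2.resize(b,(467,269))])[:,:,::-1])
E
```

```text
[0.4510275  0.03782924 0.1461723 ] [-1.79880501e+02  8.26153833e-02 -1.02553227e+02] [ 0.73564752 -0.02120107 -1.05209919] 0.0581123160281092 [ 2.98843896e+01  4.17457488e+00 -3.38626144e+01  2.50178607e-02
 -5.18188736e+01 -4.24531427e+01]
```

View pics/s3.png

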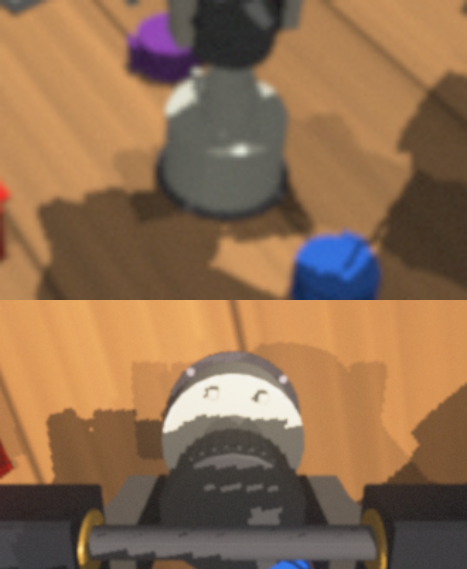

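The cap has come off and is held in the jaws, with the open neck visible below it. I carry it over the tray.

Request:
{"name": "drive_tool", "arguments": {
  "increments": [
    [[-1,0.2,-0.04,-0.15,0],[-1,0.5,-0.1,-0.15,0],[-1,0.94,-0.2,-0.15,0],[-1,0.94,-0.2,-0.15,0],[-1,0.94,-0.2,-0.15,0]]
  ]
}}

```text
time_s: 7.42
tcp_pos: [0.4486, -0.0779, 0.1619]
eef_rot: [179.9, -0.0, -102.7]
contact_force: [0.7, 0.4, -0.5]
gripper_width: 0.0579
gripper_force: 30.0
```

Request:
{"name": "drive_tool", "arguments": {
  "increments": [
    [[-1,0.4,-0.1,0,0],[-1,0.7,-0.15,0,0],[-1,0.94,-0.2,0,0],[-1,0.94,-0.2,0,0],[-1,0.94,-0.2,0,0]]
  ]
}}

```text
time_s: 8.05
tcp_pos: [0.4479, -0.192, 0.1622]
eef_rot: [180.0, 0.0, -102.6]
contact_force: [-0.7, 0.9, -0.8]
gripper_width: 0.0579
gripper_force: 30.0
```

Request:
{"name": "drive_tool", "arguments": {
  "increments": [
    [[-1,0.4,-0.1,0,0],[-1,0.7,-0.15,0,0],[-1,0.94,-0.2,0,0],[-1,0.94,-0.2,0,0],[-1,0.94,-0.2,0,0]]
  ]
}}

```text
time_s: 8.68
tcp_pos: [0.4467, -0.3071, 0.1624]
eef_rot: [180.0, 0.0, -102.6]
contact_force: [0.3, 0.3, -1.0]
gripper_width: 0.0578
gripper_force: 30.0
```

```bash
python3 - <<'E'
from h import *
s=r.get_state();m=camera_model("wrist");im=capture("wrist");t=capture("top");mt=camera_model("top")
print(s["tcp_pos"],s["eef_rot"],s["gripper_width"],s["joints"],move([.449,-.309,.1]))
cv2.imwrite("pics/s4.png",np.vstack([im,np.zeros((2,512,3),np.uint8),t[180:320,:]])[:,:,::-1])
E
```

```text
[ 0.44667771 -0.30711484  0.16238956] [ 1.79979051e+02  1.54214613e-02 -1.02619298e+02] 0.057780501106547394 [-1.37997949e+01  1.17271947e+01 -2.21417142e+01 -1.80447927e-02
 -5.61523548e+01  1.19055366e+00] [ 0.01186201 -0.02163337  0.52198511]
```

View pics/s4.png

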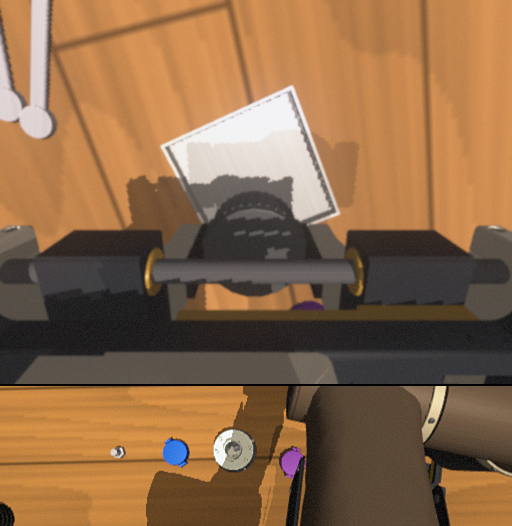

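The cap is held over the tray, whose corners show at wrist (294,87), (340,213) and (163,147). I check the tray's centre from those.

```bash
python3 - <<'E'
from h import *
P=ray(camera_model("wrist"),[(163,147),(340,213),(293,87)],.018);print(P,(P[0]+P[1])/2,np.linalg.norm(P[0]-P[2]),np.linalg.norm(P[1]-P[2]))
print(move([*((P[0]+P[1])/2)[:2],.03]))
E
```

```text
[[ 0.53156927 -0.36513818  0.018     ]
 [ 0.35756761 -0.24936173  0.018     ]
 [ 0.38629988 -0.394117    0.018     ]] [ 0.44456844 -0.30724995  0.018     ] 0.14813159032118908 0.14757923558103456
[0.00575451 0.0176314  1.10531627]
```

Request:
{"name": "drive_tool", "arguments": {
  "increments": [
    [[-1,0,0,0.25,0],[-1,0,0,0.5,0],[-1,0,0,0.75,0],[-1,0,0,0.9,0],[-1,0,0,0.9,0]]
  ]
}}

```text
time_s: 9.4
tcp_pos: [0.4458, -0.3071, 0.0536]
eef_rot: [179.8, 0.0, -102.6]
contact_force: [0.1, 0.4, -0.4]
gripper_width: 0.0583
gripper_force: 30.0
```

Request:
{"name": "drive_tool", "arguments": {
  "increments": [
    [[-1,0,0,0.06,0],[-1,0,0,0.12,0],[-1,0,0,0.17,0],[-1,0,0,0.2,0],[-1,0,0,0.2,0]]
  ]
}}

```text
time_s: 10.02
tcp_pos: [0.4463, -0.3082, 0.0303]
eef_rot: [180.0, -0.0, -102.7]
contact_force: [1.1, 0.6, -0.9]
gripper_width: 0.0581
gripper_force: 30.0
```

Request:
{"name": "drive_tool", "arguments": {
  "increments": [
    [[-1,0,0,0.015,0],[-1,0,0,0.03,0],[-1,0,0,0.042,0],[-1,0,0,0.046,0],[-1,0,0,0.046,0]]
  ]
}}

```text
time_s: 10.65
tcp_pos: [0.4465, -0.3082, 0.025]
eef_rot: [180.0, -0.0, -102.7]
contact_force: [0.4, 0.3, -1.1]
gripper_width: 0.0581
gripper_force: 30.0
```

No contact yet; a millimetre more.

Request:
{"name": "drive_tool", "arguments": {
  "increments": [
    [[-1,0,0,0.004,0],[-1,0,0,0.008,0],[-1,0,0,0.01,0],[-1,0,0,0.01,0]]
  ]
}}

```text
time_s: 11.15
tcp_pos: [0.4466, -0.3083, 0.0247]
eef_rot: [-180.0, -0.0, -102.7]
contact_force: [-2.4, 2.8, 8.9]
gripper_width: 0.0584
gripper_force: 30.0
```

The cap is down, with 9 N of contact force. I release it and rise.

Request:
{"name": "drive_tool", "arguments": {
  "increments": [
    [[0.8,0,0,0,0],[0.8,0,0,0,0],[0.8,0,0,0,0],[0.8,0,0,0,0],[0.8,0,0,0,0]]
  ]
}}

```text
time_s: 11.78
tcp_pos: [0.4464, -0.3082, 0.0237]
eef_rot: [180.0, 0.0, -102.7]
contact_force: [0.5, -0.3, 0.6]
gripper_width: 0.079
gripper_force: 0.0
```

Request:
{"name": "drive_tool", "arguments": {
  "increments": [
    [[0.8,0,0,-0.1,0],[0.8,0,0,-0.3,0],[0.8,0,0,-0.6,0],[0.8,0,0,-0.98,0],[0.8,0,0,-0.98,0]]
  ]
}}

```text
time_s: 12.4
tcp_pos: [0.4489, -0.3092, 0.1462]
eef_rot: [-179.5, -0.1, -102.6]
contact_force: [1.3, -0.5, -0.9]
gripper_width: 0.0788
gripper_force: 0.0
```

Request:
{"name": "drive_tool", "arguments": {
  "increments": [
    [[0.8,-0.4,0.1,0,0],[0.8,-0.7,0.15,0,0],[0.8,-0.94,0.2,0,0],[0.8,-0.94,0.2,0,0]]
  ]
}}

```text
time_s: 12.9
tcp_pos: [0.4477, -0.1915, 0.1417]
eef_rot: [-180.0, 0.0, -102.5]
contact_force: [-0.4, -0.6, 0.1]
gripper_width: 0.0787
gripper_force: 0.0
```

Request:
{"name": "drive_tool", "arguments": {
  "increments": [
    [[0.8,-0.4,0.1,0,0],[0.8,-0.7,0.15,0,0],[0.8,-0.94,0.2,0,0],[0.8,-0.94,0.2,0,0]]
  ]
}}

```text
time_s: 13.4
tcp_pos: [0.4493, -0.0767, 0.1416]
eef_rot: [-180.0, 0.0, -102.5]
contact_force: [0.4, -0.7, 0.2]
gripper_width: 0.0788
gripper_force: 0.0
```

Request:
{"name": "drive_tool", "arguments": {
  "increments": [
    [[0.8,-0.4,0.1,0,0],[0.8,-0.7,0.15,0,0],[0.8,-0.94,0.2,0,0],[0.8,-0.94,0.2,0,0]]
  ]
}}

```text
time_s: 13.9
tcp_pos: [0.4508, 0.0384, 0.1415]
eef_rot: [-180.0, -0.0, -102.6]
contact_force: [0.2, -0.2, 0.1]
gripper_width: 0.0788
gripper_force: 0.0
```

Request:
{"name": "drive_tool", "arguments": {
  "increments": [
    [[0.8,-0.4,0.1,0,0],[0.8,-0.7,0.15,0,0],[0.8,-0.94,0.2,0,0],[0.8,-0.94,0.2,0,0]]
  ]
}}

```text
time_s: 14.4
tcp_pos: [0.4523, 0.1534, 0.1413]
eef_rot: [180.0, -0.0, -102.6]
contact_force: [0.1, -0.1, 0.1]
gripper_width: 0.079
gripper_force: 0.0
```

```bash
python3 - <<'E'
from h import *
s=r.get_state();m=camera_model("wrist");im=capture("wrist");t=capture("top");np.save("pics/w5.npy",im);np.save("pics/t5.npy",t)
print(s["tcp_pos"],s["eef_rot"],s["joints"])
cv2.imwrite("pics/s5.png",np.vstack([im,np.zeros((2,512,3),np.uint8),t[100:300,:]])[:,:,::-1])
E
```

```text
[0.45229236 0.15341251 0.14126682] [ 1.79994238e+02 -2.00273246e-02 -1.02606152e+02] [ 4.24196169e+01  7.05122839e+00 -3.12858272e+01  8.61440011e-03
 -5.16826578e+01 -5.50311120e+01]
```

View pics/s5.png

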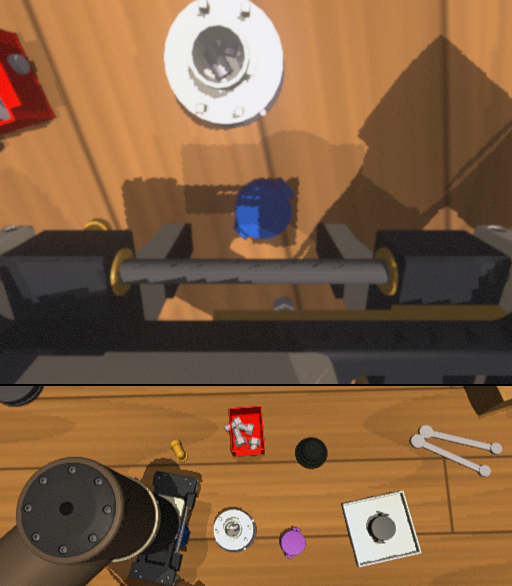

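The cap lies flat in the tray at top (382,527 in the composite), and the tub mouth is open at wrist (217,57). The plug is partly hidden at (283,303). I go above the plug for a close look.

Request:
{"name": "drive_tool", "arguments": {
  "increments": [
    [[0.8,-0.3,0.07,-0.12,0],[0.8,-0.65,0.14,-0.12,0],[0.8,-0.65,0.14,-0.12,0],[0.8,-0.65,0.14,-0.12,0]]
  ]
}}

```text
time_s: 15.0
tcp_pos: [0.4523, 0.2315, 0.1555]
eef_rot: [180.0, -0.1, -102.7]
contact_force: [-0.4, 0.1, -0.8]
gripper_width: 0.079
gripper_force: 0.0
```

Request:
{"name": "drive_tool", "arguments": {
  "increments": [
    [[0.2,-0.3,0.07,-0.12,0],[0.2,-0.65,0.14,-0.12,0],[0.2,-0.65,0.14,-0.12,0],[0.2,-0.65,0.14,-0.12,0]]
  ]
}}

```text
time_s: 15.5
tcp_pos: [0.453, 0.3111, 0.1699]
eef_rot: [180.0, -0.1, -102.7]
contact_force: [1.0, -0.3, -0.8]
gripper_width: 0.0531
gripper_force: 0.0
```

```bash
python3 - <<'E'
from h import *
s=r.get_state();m=camera_model("wrist");im=capture("wrist");np.save("pics/w6.npy",im)
print(s["tcp_pos"],s["eef_rot"],s["gripper_width"])
mt=camera_model("top");print(ray(mt,[[113.6,245.7]],.042),ray(mt,[[119.,246.5]],.014))
cr=im[130:230,200:300];cv2.imwrite("pics/s6.png",cv2.resize(cr,(600,600),interpolation=cv2.INTER_CUBIC)[:,:,::-1])
E
```

```text
[0.45303935 0.31110975 0.16985553] [ 1.79961387e+02 -6.33656529e-02 -1.02717229e+02] 0.05305920564690394
[[0.45340502 0.31595115 0.042     ]] [[0.45237104 0.31387932 0.014     ]]
```

View pics/s6.png

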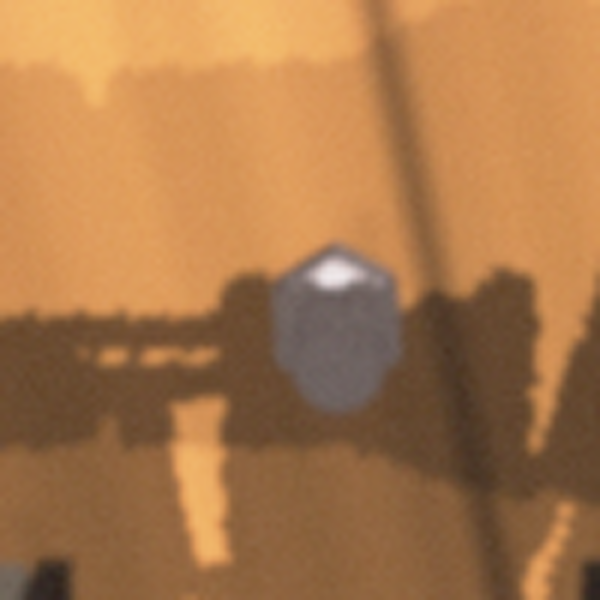

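The plug shows at crop (338,330): its shank top is centred at about (338,367) and its hex top at about (337,314).

```bash
python3 - <<'E'
from h import *
m=camera_model("wrist");f=lambda a,z:ray(m,np.array(a)/6+[200,130],z)
a=f([[338,367],[293,367],[383,367]],.042);b=f([[337,314],[275,314],[400,314]],.014)
print(a[0],np.linalg.norm(a[1]-a[2]),b[0],np.linalg.norm(b[1]-b[2]))
c=(a[0]+b[0])/2;print(c,move([c[0],c[1],.028]))
E
```

```text
[0.45061146 0.31716674 0.042     ] 0.015768566027631 [0.45013771 0.31536239 0.014     ] 0.023891604435527885
[0.45037458 0.31626456 0.028     ] [-0.03896395  0.03124634  1.18317819]
```

Request:
{"name": "drive_tool", "arguments": {
  "increments": [
    [[0.2,-0.04,0.031,0.2,0],[0.2,-0.04,0.031,0.45,0],[0.2,-0.04,0.031,0.7,0],[0.2,-0.04,0.031,0.7,0],[0.2,-0.04,0.031,0.7,0]]
  ]
}}

```text
time_s: 16.18
tcp_pos: [0.4512, 0.3179, 0.0874]
eef_rot: [-180.0, 0.0, -102.7]
contact_force: [-0.2, 0.5, 0.5]
gripper_width: 0.0526
gripper_force: 0.0
```

Request:
{"name": "drive_tool", "arguments": {
  "increments": [
    [[0.2,0,0,0.15,0],[0.2,0,0,0.3,0],[0.2,0,0,0.4,0],[0.2,0,0,0.47,0],[0.2,0,0,0.47,0]]
  ]
}}

```text
time_s: 16.8
tcp_pos: [0.4506, 0.318, 0.0298]
eef_rot: [180.0, -0.0, -102.7]
contact_force: [-0.5, 0.3, 0.2]
gripper_width: 0.0524
gripper_force: 0.0
```

```bash
python3 - <<'E'
from h import *
print(r.get_state()["tcp_pos"],move([.4504,.3163,.028]))
E
```

```text
[0.45064872 0.31802847 0.02979739] [ 0.01450265 -0.00113808  0.01498314]
```

Close at 30 N and lift 0.12 m.

Request:
{"name": "drive_tool", "arguments": {
  "increments": [
    [[0.2,0.014,0,0.01,0],[-1,0.014,0,0.01,0],[-1,0.014,0,0.01,0],[-1,0.014,0,0.01,0],[-1,0.014,0,0.01,0]]
  ]
}}

```text
time_s: 17.42
tcp_pos: [0.4503, 0.3166, 0.0287]
eef_rot: [-180.0, 0.0, -102.7]
contact_force: [0.4, -0.1, -0.1]
gripper_width: 0.0179
gripper_force: 0.3
```

Request:
{"name": "drive_tool", "arguments": {
  "increments": [
    [[-1,0,0,0,0],[-1,0,0,0,0],[-1,0,0,-0.1,0],[-1,0,0,-0.25,0],[-1,0,0,-0.25,0]]
  ]
}}

```text
time_s: 18.05
tcp_pos: [0.451, 0.3174, 0.0604]
eef_rot: [-179.9, 0.2, -102.7]
contact_force: [-0.6, 0.3, -1.0]
gripper_width: 0.0152
gripper_force: 30.0
```

Request:
{"name": "drive_tool", "arguments": {
  "increments": [
    [[-1,0,0,-0.3,0],[-1,0,0,-0.6,0],[-1,0,0,-0.9,0],[-1,0,0,-0.9,0]]
  ]
}}

```text
time_s: 18.55
tcp_pos: [0.4513, 0.3177, 0.1693]
eef_rot: [-179.9, 0.3, -102.6]
contact_force: [0.2, -0.0, -1.6]
gripper_width: 0.0151
gripper_force: 30.0
```

```bash
python3 - <<'E'
from h import *
print(r.get_state()["tcp_pos"],move([.4505,.0383,.16]))
E
```

```text
[0.45126602 0.31767272 0.16934534] [ 2.27333816 -0.50341869  0.068459  ]
```

Request:
{"name": "drive_tool", "arguments": {
  "increments": [
    [[-1,0.3,-0.06,0,0],[-1,0.6,-0.13,0,0],[-1,0.9,-0.2,0,0],[-1,0.9,-0.2,0,0]]
  ]
}}

```text
time_s: 19.05
tcp_pos: [0.449, 0.2033, 0.1655]
eef_rot: [179.9, -0.1, -102.8]
contact_force: [0.3, 0.9, -1.1]
gripper_width: 0.015
gripper_force: 30.0
```

Request:
{"name": "drive_tool", "arguments": {
  "increments": [
    [[-1,0.3,-0.06,0,0],[-1,0.6,-0.13,0,0],[-1,0.9,-0.2,0,0],[-1,0.9,-0.2,0,0],[-1,0.9,-0.2,0,0]]
  ]
}}

```text
time_s: 19.68
tcp_pos: [0.4498, 0.0955, 0.1662]
eef_rot: [180.0, -0.0, -102.7]
contact_force: [0.1, 0.7, -2.2]
gripper_width: 0.0151
gripper_force: 30.0
```

```bash
python3 - <<'E'
from h import *
s=r.get_state();m=camera_model("wrist");im=capture("wrist");np.save("pics/w7.npy",im);np.savez("pics/m7.npz",**{k:np.array(v) for k,v in m.items()})
print(s["tcp_pos"],s["eef_rot"],s["gripper_width"])
cr=im[50:350,130:380];cv2.imwrite("pics/s7.png",cv2.resize(cr,(500,600),interpolation=cv2.INTER_CUBIC)[:,:,::-1])
E
```

```text
[0.44983187 0.09554655 0.16622413] [ 1.79985202e+02 -9.22893784e-03 -1.02692096e+02] 0.01507049116865229
```

View pics/s7.png

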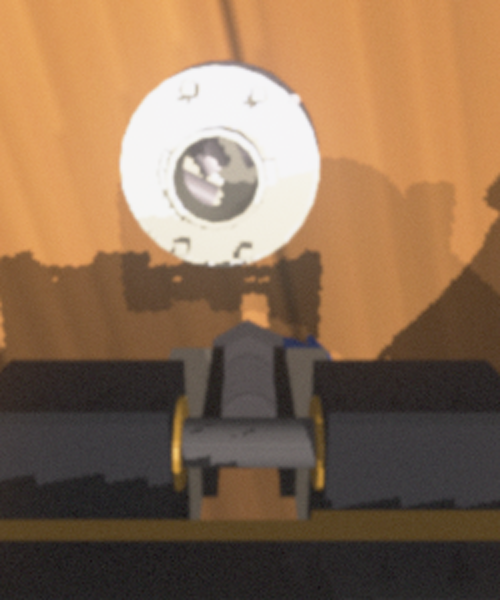

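```bash
python3 - <<'E'
from h import *
m=camera_model("wrist");im=np.load("pics/w7.npy");f=lambda a,z:ray(m,np.array(a)/2+[130,50],z)
g=cv2.cvtColor(im,cv2.COLOR_RGB2GRAY)[112:165,210:264]
print("mouth",f([[216,179]],.095),"dia",np.linalg.norm(np.diff(f([[173,179],[258,179]],.095),axis=0)),"shoulder",f([[220,165]],.062),np.linalg.norm(np.diff(f([[120,165],[320,165]],.062),axis=0)))
_,b=cv2.threshold(g,0,255,cv2.THRESH_BINARY_INV+cv2.THRESH_OTSU)
c=max(cv2.findContours(b,0,1)[0],key=cv2.contourArea);(e,ax,an)=cv2.fitEllipse(cv2.convexHull(c));print(e,ax,ray(m,[[e[0]+210,e[1]+112]],.095))
s=r.get_state();p=f([[250,322]],.1515)[0];Rt=R0(s["eef_rot"]);print("hex corner in tool",Rt.T@(p-s["tcp_pos"]))
for q in([.4505,.0383],ray(m,[[e[0]+210,e[1]+112]],.095)[0][:2]):print(move([*q,.14]))
E
```

```text
mouth [[0.44902978 0.03979019 0.095     ]] dia 0.03352476883153244 shoulder [[0.44848209 0.03749498 0.062     ]] 0.0901234788550289
(27.441431045532227, 27.348133087158203) (41.387760162353516, 42.803218841552734) [[0.4494319  0.03957885 0.095     ]]
hex corner in tool [0.01673271 0.00176924 0.0148109 ]
[ 0.46681172 -0.11037943  0.2192761 ]
[ 0.45836323 -0.09936033  0.21927739]
```

The mouth is at crop (216,179), at about (0.450, 0.039), with the plug hanging straight in the jaws at column 250. I go to a hover just above the rim and compare the two there.

Request:
{"name": "drive_tool", "arguments": {
  "increments": [
    [[-1,0.2,-0.05,0,0],[-1,0.455,-0.11,0,0],[-1,0.455,-0.11,0.15,0],[-1,0.455,-0.11,0.3,0],[-1,0.455,-0.11,0.3,0]]
  ]
}}

```text
time_s: 20.35
tcp_pos: [0.45, 0.0394, 0.1295]
eef_rot: [179.9, -0.1, -102.6]
contact_force: [0.7, 1.0, -0.3]
gripper_width: 0.0152
gripper_force: 30.0
```

Request:
{"name": "drive_tool", "arguments": {
  "increments": [
    [[-1,0,0,0,0],[-1,0,0,0,0]]
  ]
}}

```text
time_s: 20.6
tcp_pos: [0.4512, 0.0396, 0.1313]
eef_rot: [-179.9, 0.0, -102.6]
contact_force: [-0.3, -0.2, -0.2]
gripper_width: 0.0152
gripper_force: 30.0
```

```bash
python3 - <<'E'
from h import *
s=r.get_state();m=camera_model("wrist");im=capture("wrist");np.save("pics/w8.npy",im)
print(s["tcp_pos"],s["eef_rot"])
cr=im[130:250,190:310];cv2.imwrite("pics/s8.png",cv2.resize(cr,(600,600),interpolation=cv2.INTER_CUBIC)[:,:,::-1])
E
```

```text
[0.45116502 0.0395927  0.13131332] [-1.79943822e+02  4.03668644e-02 -1.02629445e+02]
```

View pics/s8.png

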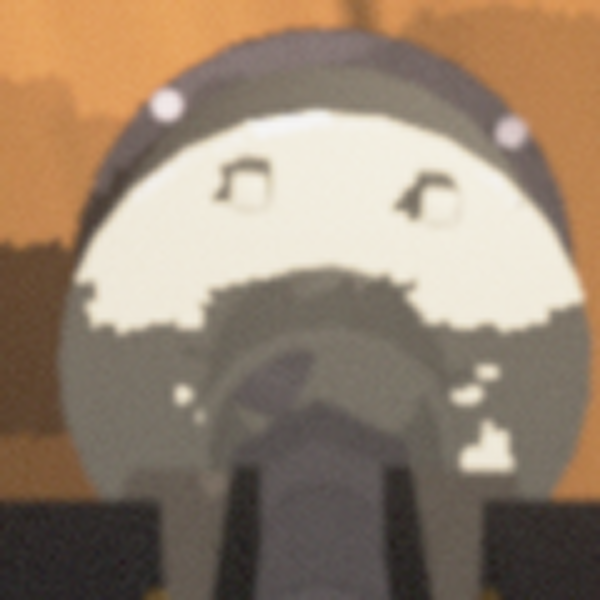

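```bash
python3 - <<'E'
from h import *
m=camera_model("wrist");s=r.get_state();Rt=R0(s["eef_rot"]);T=s["tcp_pos"]
f=lambda a,z:np.round(1e3*((ray(m,np.array(a)/5+[190,130],z)-T)@Rt)[:,:2],1)
hz=T[2]-.0287
print("rim top/left/right",f([[326,330],[207,430],[445,430]],.095).tolist())
print("shoulder top/left/right",f([[322,110],[60,350],[588,350]],.062).tolist())
print("hex corner/left/right at head top",f([[320,403],[235,450],[410,450]],hz+.014).tolist(),"at bottom",f([[320,403]],hz).tolist())
print("posts",f([[247,187],[438,200]],.076).tolist())
E
```

```text
rim top/left/right [[19.6, 2.0], [4.4, -15.1], [4.4, 19.2]]
shoulder top/left/right [[45.3, 1.5], [5.0, -42.2], [5.2, 46.0]]
hex corner/left/right at head top [[17.1, 1.1], [10.6, -9.7], [10.6, 12.7]] at bottom [[11.6, 1.2]]
posts [[36.0, -9.9], [34.0, 19.0]]
```

I've now viewed 12 pictures, which is over the limit of 10 (my miscount), so I view no more and work from numbers only. The last one shows the plug's hex corner at crop (320,403) above the mouth, whose rim arc tops out near (326,330). I read the rim edges from an intensity profile.

```bash
python3 - <<'E'
from h import *
m=camera_model("wrist");s=r.get_state();Rt=R0(s["eef_rot"]);T=s["tcp_pos"]
g=cv2.cvtColor(np.load("pics/w8.npy"),cv2.COLOR_RGB2GRAY)
print([(v,int(g[v,252:257].mean())) for v in range(178,238)])
print("row212",g[212,222:290].tolist())
R,t=m["rvec"],m["tvec"]
def px(x,y,z):
    p=T+Rt@np.array([x,y,0]);p[2]=z;return np.round(cv2.projectPoints(p[None],np.array(R),np.array(t),m["camera_matrix"],None)[0].ravel(),1).tolist()
for n,a in(("inner",(17,1.5,.095)),("outer",(20,1.5,.095)),("neckbase",(20,1.5,.062)),("shoulder",(45,1.5,.062)),("hexbot",(13.9,1,T[2]-.0287)),("hextop",(13.9,1,T[2]-.0147)),("far inner L",(0,-15.5,.095)),("outer L",(0,-18.5,.095))):print(n,px(*a))
E
```

```text
[(178, 234), (179, 235), (180, 234), (181, 233), (182, 221), (183, 182), (184, 138), (185, 124), (186, 124), (187, 120), (188, 113), (189, 108), (190, 107), (191, 105), (192, 106), (193, 105), (194, 108), (195, 110), (196, 116), (197, 118), (198, 118), (199, 115), (200, 113), (201, 112), (202, 112), (203, 114), (204, 114), (205, 113), (206, 114), (207, 114), (208, 114), (209, 108), (210, 98), (211, 90), (212, 86), (213, 82), (214, 86), (215, 84), (216, 84), (217, 85), (218, 88), (219, 90), (220, 92), (221, 91), (222, 91), (223, 91), (224, 89), (225, 89), (226, 86), (227, 83), (228, 83), (229, 83), (230, 85), (231, 85), (232, 84), (233, 85), (234, 85), (235, 86), (236, 85), (237, 85)]
row212 [115, 111, 114, 116, 116, 112, 122, 143, 142, 122, 112, 107, 98, 98, 99, 102, 109, 107, 104, 100, 97, 93, 91, 92, 91, 88, 90, 91, 89, 87, 87, 85, 84, 84, 90, 91, 95, 99, 108, 108, 112, 113, 114, 116, 115, 114, 114, 117, 112, 114, 110, 105, 102, 99, 104, 108, 112, 112, 112, 114, 114, 117, 114, 116, 114, 115, 116, 117]
inner [167.5, 1111.8]
outer [180.8, 1106.4]
neckbase [180.4, 1111.9]
shoulder [221.3, 1092.0]
hexbot [182.8, 1118.2]
hextop [183.0, 1114.8]
far inner L [-20981.2, 193.6]
outer L [-25062.7, 188.2]
```

```bash
python3 - <<'E'
from h import *
m=camera_model("wrist");s=r.get_state();Rt=R0(s["eef_rot"]);T=s["tcp_pos"]
def px(x,y,z):
    p=T+Rt@np.array([x,y,0])/1e3;p[2]=z;return np.round(cv2.projectPoints(p[None],np.array(m["rvec"]),np.array(m["tvec"]),m["camera_matrix"],None)[0].ravel(),1).tolist()
h=T[2]-.0287
for n,a in(("inner",(17,1.5,.095)),("outer",(20,1.5,.095)),("neckbase",(20,1.5,.062)),("shoulder",(45,1.5,.062)),("hexbot",(13.9,1,h)),("hextop",(13.9,1,h+.014)),("shanktop",(8,1,h+.042)),("inner L",(0,-15.5,.095)),("outer L",(0,-18.5,.095)),("hexbot side",(7,-11,h)),("hexbot side",(7,13,h))):print(n,px(*a))
E
```

```text
inner [254.5, 199.5]
outer [254.5, 195.4]
neckbase [254.5, 182.8]
shoulder [254.5, 152.4]
hexbot [253.8, 207.4]
hextop [253.8, 215.2]
shanktop [253.7, 245.0]
inner L [231.1, 221.6]
outer L [226.9, 221.6]
hexbot side [236.5, 216.7]
hexbot side [271.1, 216.7]
```

The predicted rim and shoulder edges match the profile (195.5, 199.5 and 183), so the tool is centred to within about 0.2 mm. The plug sits 1.2 mm back. I shift 1 mm forward and lower gently, watching the force.

Request:
{"name": "drive_tool", "arguments": {
  "increments": [
    [[-1,0.009,0.005,0,0],[-1,0.009,0.005,0.03,0],[-1,0.009,0.005,0.06,0],[-1,0.009,0.005,0.08,0],[-1,0.009,0.005,0.08,0]]
  ]
}}

```text
time_s: 21.28
tcp_pos: [0.4497, 0.038, 0.1208]
eef_rot: [180.0, -0.0, -102.7]
contact_force: [-0.3, 0.6, -1.6]
gripper_width: 0.0153
gripper_force: 30.0
```

Request:
{"name": "drive_tool", "arguments": {
  "increments": [
    [[-1,0,0,0.03,0],[-1,0,0,0.06,0],[-1,0,0,0.09,0],[-1,0,0,0.095,0],[-1,0,0,0.095,0]]
  ]
}}

```text
time_s: 21.9
tcp_pos: [0.4498, 0.0381, 0.1096]
eef_rot: [180.0, -0.0, -102.7]
contact_force: [1.1, 0.7, -1.7]
gripper_width: 0.0154
gripper_force: 30.0
```

The plug is in the mouth with no contact. I release it and rise.

Request:
{"name": "drive_tool", "arguments": {
  "increments": [
    [[0.4,0,0,0,0],[0.4,0,0,0,0],[0.4,0,0,0,0],[0.4,0,0,0,0],[0.4,0,0,0,0]]
  ]
}}

```text
time_s: 22.52
tcp_pos: [0.4498, 0.0381, 0.1097]
eef_rot: [-180.0, -0.0, -102.7]
contact_force: [0.7, 0.6, 0.1]
gripper_width: 0.0586
gripper_force: 0.0
```

Request:
{"name": "drive_tool", "arguments": {
  "increments": [
    [[0.4,0,0,-0.2,0],[0.4,0,0,-0.5,0],[0.4,-0.4,0,-0.7,0],[0.4,-0.5,0,-0.7,0],[0.4,-0.5,0,-0.7,0]]
  ]
}}

```text
time_s: 23.15
tcp_pos: [0.4626, 0.0971, 0.1931]
eef_rot: [180.0, -0.0, -102.6]
contact_force: [0.2, -0.1, 0.3]
gripper_width: 0.0612
gripper_force: 0.0
```

```bash
python3 - <<'E'
from h import *
s=r.get_state();m=camera_model("wrist");im=capture("wrist");t=capture("top");T=np.load("pics/t5.npy")
print(s["tcp_pos"],s["contact_force"])
# cap in tray
mt=camera_model("top");roi=cv2.cvtColor(t,cv2.COLOR_RGB2GRAY)[205:280,345:420];b=(roi<130).astype(np.uint8)*255
b=cv2.morphologyEx(b,cv2.MORPH_OPEN,np.ones((7,7)));c=max(cv2.findContours(b,0,1)[0],key=cv2.contourArea);(u,v),rad=cv2.minEnclosingCircle(c)
print("cap",ray(mt,[[u+345,v+205]],.035),rad,"tray c .4465,-.308")
# rim: anything standing above it? mouth location in wrist and brightness profile through it
p=np.array([.4503,.0388,.095]);q=cv2.projectPoints(p[None],np.array(m["rvec"]),np.array(m["tvec"]),m["camera_matrix"],None)[0].ravel();print("mouth px",q)
u,v=q.round().astype(int);g=cv2.cvtColor(im,cv2.COLOR_RGB2GRAY);print(g[v-28:v+29:4,u-28:u+29:4])
h=cv2.cvtColor(t,cv2.COLOR_RGB2HSV);H=cv2.cvtColor(np.load("pics/top.npy"),cv2.COLOR_RGB2HSV)
print("bin",[np.argwhere((x[...,1]>180)&((x[...,0]<5)|(x[...,0]>174))&(x[...,2]>90)).mean(0) for x in(H,h)])
E
```

```text
[0.46263523 0.09711898 0.19314578] [ 0.18426873 -0.07365187  0.29906712]
cap [[ 0.44813992 -0.30025633  0.035     ]] 14.77338695526123 tray c .4465,-.308
mouth px [251.84000405 130.45951938]
[[246 246 246 246 246 246 246 246 246 246 246 246 246 246 246]
 [246 246 246 246 246 246 246 245 245 246 246 246 246 246 246]
 [246 246 246 246 246 245 244 244 244 245 242 246 246 246 246]
 [246 246 246 246 245 186 125 167 125 142 239 245 246 246 246]
 [246 245 236 245 138 131 121 139 169 137 129 225 243 246 246]
 [245 240 228 204 131 173 236 199 133 144 156 128 245 242 246]
 [242 244 243 202 190 138 238 167 191 170 122 154 232 246 246]
 [244 244 244 153 218 138 156 205 231 230 184 164 212 244 246]
 [245 241 244 148 195 120 157 225 225 228 152 130 220 245 244]
 [246 209 233 177 209 164 116 209 229 227 143 120 243 242 243]
 [246 245 194 244 148 182 165 137 165 155 122 170 240 243 242]
 [242 243 218 206 241 146 146 139 131 125 165 238 242 242 242]
 [239 238 239 195 180 239 235 194 216 235 239 241 241 242 241]
 [238 239 240 240 240 228 220 239 238 240 241 241 241 241 241]
 [240 239 234 211 237 240 240 240 240 240 240 240 240 241 240]]
bin [array([146.53070684, 247.86095017]), array([143.47507331, 247.27077224])]
```

The cap and bin look right. A bright disc shows in the mouth, which is probably the top of the plug's shank. I check its height by triangulating from a second view.

```bash
cat > b.py <<'E'
from h import *
import sys,pickle
m=camera_model("wrist");im=capture("wrist");P=lambda z:cv2.projectPoints(np.array([[.4503,.0388,z]]),np.array(m["rvec"]),np.array(m["tvec"]),m["camera_matrix"],None)[0].ravel()
q=P(.095);g=cv2.cvtColor(im,cv2.COLOR_RGB2GRAY);k=np.zeros_like(g);cv2.circle(k,tuple(int(x) for x in q.round()),15,255,-1)
b=((g>195)&(k>0)).astype(np.uint8)*255;b=cv2.morphologyEx(b,cv2.MORPH_OPEN,np.ones((3,3)))
n,l,st,ce=cv2.connectedComponentsWithStats(b);print("mouth",q,[(st[i].tolist(),ce[i].round(1).tolist()) for i in range(1,n) if st[i][4]>8])
i=1+np.argmax(st[1:,4]);pickle.dump((m,ce[i]),open(sys.argv[1],"wb"))
E
python3 b.py a.pkl
```

```text
mouth [251.41931722 131.96832143] [([245, 122, 6, 8, 38], [247.2, 125.3]), ([237, 128, 4, 4, 15], [238.4, 129.6]), ([251, 128, 13, 15, 154], [256.8, 135.1]), ([239, 137, 4, 4, 14], [240.5, 138.5])]
```

Request:
{"name": "drive_tool", "arguments": {
  "increments": [
    [[0.4,0.2,0.2,0,0],[0.4,0.5,0.3,0,0],[0.4,0.5,0.3,0,0],[0.4,0.5,0.3,0,0],[0.4,0.5,0.3,0,0]]
  ]
}}

```text
time_s: 23.92
tcp_pos: [0.415, 0.0462, 0.1935]
eef_rot: [180.0, -0.0, -102.7]
contact_force: [0.4, 0.2, -0.9]
gripper_width: 0.0613
gripper_force: 0.0
```

```bash
python3 b.py b.pkl; python3 - <<'E'
from h import *
import pickle
(m1,a),(m2,b)=[pickle.load(open(f,"rb")) for f in("a.pkl","b.pkl")]
for z in(.02,.035,.05,.065,.08,.095):
    p,q=ray(m1,[a],z)[0],ray(m2,[b],z)[0];print(z,p[:2].round(4),q[:2].round(4),round(1e3*np.linalg.norm(p-q),1))
E
```

```text
mouth [214.48716466 195.38082477] []Traceback (most recent call last):
  File "b.py", line 7, in <module>
    i=1+np.argmax(st[1:,4]);pickle.dump((m,ce[i]),open(sys.argv[1],"wb"))
        ~~~~~~~~~^^^^^^^^^^
    return _wrapfunc(a, 'argmax', axis=axis, out=out, **kwds)
    return bound(*args, **kwds)
ValueError: attempt to get argmax of an empty sequence
Traceback (most recent call last):
FileNotFoundError: [Errno 2] No such file or directory: 'b.pkl'
```

Request:
{"name": "drive_tool", "arguments": {
  "increments": [
    [[0.4,-0.4,-0.3,0,0],[0.4,-0.7,-0.6,0,0],[0.4,-0.75,-0.65,0,0],[0.4,-0.75,-0.65,0,0],[0.4,-0.75,-0.65,0,0]]
  ]
}}

```text
time_s: 24.6
tcp_pos: [0.5097, 0.1163, 0.1935]
eef_rot: [180.0, -0.0, -102.7]
contact_force: [0.2, 0.0, -0.9]
gripper_width: 0.0616
gripper_force: 0.0
```

```bash
python3 b.py b.pkl; python3 - <<'E'
from h import *
import pickle
(m1,a),(m2,b)=[pickle.load(open(f,"rb")) for f in("a.pkl","b.pkl")]
for z in(.02,.035,.05,.065,.08,.095):
    p,q=ray(m1,[a],z)[0],ray(m2,[b],z)[0];print(z,p[:2].round(4),q[:2].round(4),round(1e3*np.linalg.norm(p-q),1))
E
```

```text
mouth [300.94739572  95.58659083] [([287, 93, 4, 4, 15], [288.4, 94.4]), ([294, 96, 14, 15, 169], [300.3, 102.9])]
0.02 [0.447 0.05 ] [0.4398 0.0466] 8.0
0.035 [0.4469 0.0485] [0.4422 0.0462] 5.2
0.05 [0.4467 0.047 ] [0.4446 0.0458] 2.4
0.065 [0.4466 0.0455] [0.447  0.0453] 0.5
0.08 [0.4464 0.044 ] [0.4494 0.0449] 3.2
0.095 [0.4463 0.0425] [0.4518 0.0445] 5.9
```

The shank top is at z ≈ 0.063, so the plug stands on the pile with its middle at about 0.042 m, below the 0.056 m limit. I hand the job in.

```bash
python3 -c "
from plant import job
print(job.close_job())"
```

```text
the job is handed in; nothing more can be done
None
```

By my measurements the cap lies flat and released in the tray and the plug is inside the tub; I handed the job in at about 25 s and got no verdict back, and I viewed 12 pictures, over the limit of 10.

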